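# Put the screwdriver away in the locked spring drawer

### The arm

A 6-joint arm with a two-finger parallel gripper is mounted at the origin on a cart in front of the work surface, level with it; the furniture and walls round the work are solid. World frame = base frame: x ahead of the robot, y to its left, z up, the work surface at z = 0. Lengths are in m, angles in degrees, forces in N, time in s.
With the tool pointing down it reaches from about 0.4 to 0.825 m from the base axis. Payload 7 kg.
Tool frame: the origin (TCP) lies between the finger pads; the fingertips stand 19 mm ahead of it and the grasp point (between the pads) is the TCP (r.finger_overhang is the distance from the TCP to the fingertips, in m); z points along the fingers, y is the direction in which the jaws open and shut (so a half turn about z gives the same grasp; the last joint's range is limited). The gripper opens to 88 mm and grips with 3 to 60 N. Pads are 19 mm wide; open, the fingers measure 130 mm over their backs; the gripper's body (78 mm by 193 mm) begins 47 mm behind the grasp point.
Start: joints at [-49.498, 20.546, 0.682, 0, -70.136, -16.507], TCP at [0.274, -0.617, 0.246] pointing down, gripper open.
Joint ranges: [-176.03, 176.03], [-82.01, 121.73], [-58.28, 71.71], [-173.87, 95.51], [-174.79, -0.11], [-173.66, 173.66]. Speed limits (degrees/s): [136.94, 136.94, 172.46, 180, 180, 180].

### API

Orientations are given as [roll, pitch, yaw] about the fixed x, y, z axes, in that order (R = Rz(yaw) Ry(pitch) Rx(roll)).
In Python, from plant import r, optics gives the robot as it stands. The module is installed in compiled form; this text tells all that it offers.
- The arm moves only by the tool step_arm, never from a script. Its argument "increments" is a list of rows, each an object of numbers: "tx", "ty", "tz": the shift along the world's x, y, z in mm; "ax", "ay", "az": the turn, a rotation vector about the world's x, y, z in degrees; "claw": the gripper command: -1 is shut, 1 is fully open, values between are in proportion. In form: [{"tx": .., "ty": .., "tz": .., "ax": .., "ay": .., "az": .., "claw": ..}, ...]. A call has 1 to 12 rows; each row shifts and turns the commanded pose from where the row before left it; what a row does not reach is not made up. A row lasts 1/10 s, in which the tool goes at most 50 mm and 8.59 degrees, less where a joint would pass 70% of its speed; a pose out of reach is approached as far as the arm can. A call with a gripper value outside its range is refused whole. The fingers move at their own pace and stop on an object; "newtons" is the grip in N (left out, the last holds). Time passes only in rows, so rows that do not move let the fingers close. It gives the time, the measured TCP pose, the force and the opening at its end, in the units of the state.
- r.get_state(): the state, without advancing time (a new reading comes with each control period).
- optics.capture(name): name is "scene" or "top" or "wrist"; returns a dict with "image" (420x560x3 uint8, blue, green, red), "depth" (420x560 float32, m along the optical axis (not along the pixel's ray), 0 where there is no reading), "fx", "fy", "cx", "cy" (pixels), "distortion" ([k1, k2, p1, p2, k3] as OpenCV has them; the pictures are not rectified), "R" (3x3) and "t" (3): a world point X has camera coordinates R X + t. Camera axes: x right, y down, z forward; pixel columns grow to the right and rows downward; lengths in m; the calibration is good to about 2 mm. A picture is of the moment at which its call begins.
- r.close_job(): hands the job in, once; it reports no verdict.
The state is a dict: "time_s": time; "joints": joint angles; "qd": joint speeds; "joint_torque": joint torques, N m; "tcp_pos": TCP position; "eef_rot": TCP orientation; "contact_force": force on the tool from outside, world axes, zero at the start; "moment": the same for the moment, N m; "gripper_width": finger opening in m.
Only numpy, scipy, OpenCV 4.12 (cv2) and the standard library are available. Lean on these libraries where they do the work, as an engineer would, in place of code of your own. Each camera call takes 0.05 s, during which the arm holds its last target. There are 200 camera calls.

### The job

Put the screwdriver away in the low grey drawer box: slide the lock tab on its top away from the square catch button, press the button so that the drawer springs open, lay the screwdriver flat in the drawer and push the drawer shut until it catches. The lock tab can stay off, and leave the other things on the bench where they are.

Things in the scene. Friction and masses are not known exactly. Their poses are not given: they have to be found in the camera images.
- drawer_box: Low grey steel box, 190 (x) x 260 (y) x 66 mm high, screwed to the bench, with one drawer across its whole front. Origin: centre of its underside on the bench. z is up, -x is the front, facing the robot; the top is at z = 66 mm. The button (70 mm in front of the origin) and the lock tab are on its top.
- lock_tab (a joint): How far the lock tab has slid, in m, along the box's +y: 0 to 0.003 at the start (locked: its two prongs stand under the button's head, so that the button cannot go down), 0.016 at its stop; clear of the button from 0.012 on. It slides with about 2 N of friction and stays where it is left.
- tab_rib (a point): Middle of the top edge of the lock tab's upright thumb rib (push or pinch it): steel, 10 mm thick along the box's y (the sliding direction), 24 mm wide, standing 21 mm above the tab's flat plate, whose top is 74 mm above the bench; this point is at 95 mm. When locked it lies 55 mm to +y of the button's centre, with 37 mm free between button and rib. Axes as the box's.
- catch_button (a joint): Travel of the catch button downwards, in m: 0 up, 0.008 fully down. Spring: about 2 N at first, 5.6 N fully down. From 0.003 to 0.005 down it frees the drawer; it comes up again by itself.
- button_top (a point): Middle of the top face of the black square catch button, 26 x 26 mm, 83 mm above the bench when up; pressed straight down. Site axes as the box's.
- drawer (a joint): How far the drawer is out, in m, along the box's -x: 0 shut and caught, 0.135 at its stop. When freed, a spring pushes it right out in about a second. Pushing it in takes 3 N at first, about 10 N at the end; push it to -0.002 (end stop -0.0035), where the catch snaps up and then holds it at 0; let go earlier, it comes out again.
- drawer_front (a point): Middle of the drawer's plain outer front face (grey, 258 mm wide, 59 mm high, from 5 to 64 mm above the bench); moves with the drawer. It faces the box's -x. Site axes as the box's.
- drawer_floor (a point): Middle of the drawer's inner floor, 13 mm above the bench; moves with the drawer; axes as the box's. Inside: 171 mm in x (+-0.085) by 238 mm in y, walls 30 mm high; rubber liner with ribs along y, 3 mm high, 24 mm apart. Fully out, x from -0.085 to +0.054 is open to above. Within 19 mm of the middle a striker bracket stands 43 mm back from the front wall, 38 mm above the floor: keep off it.
- screwdriver: Screwdriver lying on the bench, 202 mm long, 90 g: yellow handle 96 mm long and 28 mm thick at its +y end, steel shaft 7 mm thick toward its -y end. Origin: halfway along its length, on its underside; the axis is 14 mm above it. Round, so it can roll when nudged. It fits in the drawer only lying along the drawer's y, either way round.
- handle_mid (a point): Middle of the screwdriver's handle, on its axis (14 mm above what it lies on), 53 mm to +y of its origin: the place to grasp, across the handle. Site axes as the screwdriver's.
- blade_tip (a point): Tip of the screwdriver's blade, on its axis, 100 mm to -y of its origin.
- tape_measure: Bystander: tape measure standing on the bench, 32 x 79 x 62 mm; origin centre of its underside.
- pack: Bystander: small clear box of fasteners, 60 x 73 x 26 mm; origin centre of its underside.
- strap_roll: Bystander: flat roll of perforated steel strap, 69 mm across, 19 mm high; origin centre of its underside.

How it is judged:
By the outcome, as a careful person would: the job done as asked, in the order asked, and still so for the second after the job is handed in, with the robot touching nothing.
It also fails if it takes over 58 s, if anything falls off the work surface, if the arm or the gripper's body presses on something with over 40 N, if the wrist force passes 120 N, or if a joint passes its speed limit or range.

## Working session

There is one attempt and no reset: what is moved stays moved. The work goes in short steps, Python scripts to look and compute and a tool call to move; the robot and the scene stay as the last step left them, time stands still between calls to the robot, and variables do not carry over. Pictures are saved under pics/ and viewed, about 8 in all and at most 12, crops included, and the job is handed in when it is done.

Besides the shell and the picture viewer there is one more tool, called after "Emit:" as a command line: name --argument value ..., lists and objects as JSON in quotes. step_arm: Moves the arm, as the interface text tells. Its arguments: {"type":"object","properties":{"increments":{"type":"array","items":{"type":"object","properties":{"tx":{"type":"number"},"ty":{"type":"number"},"tz":{"type":"number"},"ax":{"type":"number"},"ay":{"type":"number"},"az":{"type":"number"},"claw":{"type":"number"}}}},"newtons":{"type":"number"}},"required":["increments"]}

```bash
mkdir -p pics
cat > h.py <<'E'
import numpy as np, cv2
from plant import r, optics
def cap(n,save=None):
    c=optics.capture(n)
    if save: cv2.imwrite('pics/'+save,c['image'])
    c['K']=np.array([[c['fx'],0,c['cx']],[0,c['fy'],c['cy']],[0,0,1.]]); c['D']=np.array(c['distortion'],float)
    c['R']=np.array(c['R']); c['t']=np.array(c['t']); return c
def ray(c,px,z):
    "pixels (n,2) -> world points on the plane z"
    n=cv2.undistortPoints(np.array(px,float).reshape(-1,1,2),c['K'],c['D']).reshape(-1,2)
    d=np.c_[n,np.ones(len(n))]@c['R']; o=-c['R'].T@c['t']
    return o+d*((z-o[2])/d[:,2])[:,None]
def cloud(c):
    h,w=c['depth'].shape; u,v=np.meshgrid(np.arange(w),np.arange(h))
    n=cv2.undistortPoints(np.stack([u,v],-1).reshape(-1,1,2).astype(float),c['K'],c['D']).reshape(-1,2)
    p=np.c_[n,np.ones(len(n))]*c['depth'].reshape(-1,1)
    return ((p-c['t'])@c['R']).reshape(h,w,3)
E
python3 - <<'E'
from h import *
a=cap('top','top0.png');b=cap('scene','scene0.png')
print(-a['R'].T@a['t'],a['R'].round(2).tolist(),-b['R'].T@b['t'],a['fx'],r.get_state())
E
```

```text
[ 0.30725941 -0.26248695  1.48958094] [[0.03, -1.0, 0.0], [-0.99, -0.03, -0.15], [0.15, -0.0, -0.99]] [-0.15006321 -1.02436425  0.53626939] 475.61658120139174 {'time_s': 0.1, 'joints': array([-4.94979212e+01,  2.05860047e+01,  6.36397900e-01, -1.47413279e-02,
       -7.01358651e+01, -1.65066313e+01]), 'qd': array([-0.05217165, -0.14574053,  0.16786733,  0.14515175,  0.10200213,
        0.03440823]), 'joint_torque': array([-1.53710178e-03, -5.84163988e+01,  2.93750471e+01,  7.01545134e+00,
        1.01337489e-02, -4.21805601e-05]), 'tcp_pos': array([ 0.27427876, -0.61629695,  0.24472081]), 'eef_rot': array([ 1.79914113e+02, -1.09993258e-02, -1.56009564e+02]), 'contact_force': array([-0.7431883 , -1.0830717 , -0.18346922]), 'moment': array([ 0.04001839,  0.04413233, -0.0103493 ]), 'gripper_width': 0.08788405042543801}
```

View pics/top0.png

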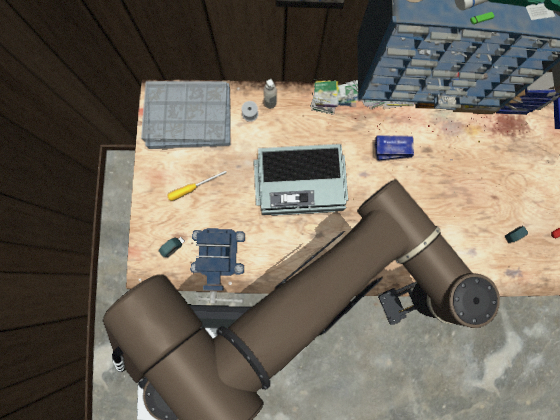

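View pics/scene0.png

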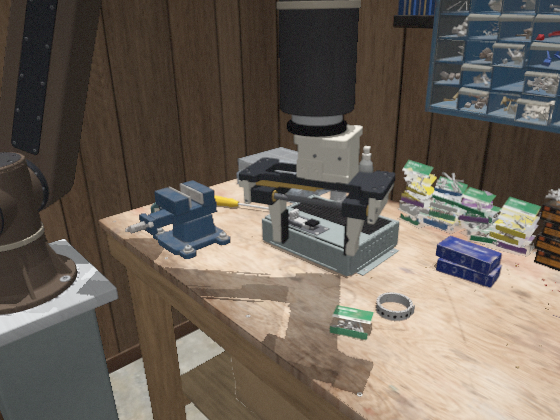

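The top view shows the box at about (300,180), with the button and tab around (290,198). The screwdriver handle is at (183,192) and its tip at (226,173). The vise is at (218,250) and must be avoided. In the scene view, the strap roll and pack are to the right of the box.

Run:
```python
from h import *
a=cap('top'); im=a['image']; P=cloud(a)
hsv=cv2.cvtColor(im,cv2.COLOR_BGR2HSV)
m=cv2.inRange(hsv,(20,150,100),(35,255,255)); m[:, :150]=0; m[:,240:]=0; m[:150]=0; m[220:]=0
v,u=np.nonzero(m); print('handle px',u.mean(),v.mean(),len(u),'world',ray(a,[[u.mean(),v.mean()]],.02)); 
(c,s,ang)=cv2.minAreaRect(np.c_[u,v].astype(np.float32)); print(c,s,ang)
print('tip',ray(a,[[226,173]],.014))
# box top from depth
z=P[...,2]; roi=np.zeros(z.shape,bool); roi[135:225,245:360]=1
mm=((z>.058)&(z<.074)&roi).astype(np.uint8)
k=max(cv2.findContours(mm,0,1)[0],key=cv2.contourArea)
b=cv2.boxPoints(cv2.minAreaRect(k)); print('box px',b.round(1).tolist()); print(ray(a,b,.066).round(4).tolist(), 'h', np.median(z[mm>0]))
hi=((z>.078)&(z<.2)&roi); print('high',[(x,y,round(float(z[y,x]),3)) for y,x in zip(*np.nonzero(hi))][:60])
print('tape', P[245,165:180,:].round(3).tolist()[::4], 'vise top',np.nanmax(z[228:290,190:245]))
crop=cv2.resize(im[135:270,150:360],None,fx=3.8,fy=3.8,interpolation=cv2.INTER_CUBIC); cv2.imwrite('pics/crop1.png',crop)
```

```text
handle px 180.84234234234233 191.7927927927928 222 world [[0.56794235 0.04373937 0.02      ]]
(181.80001831054688, 191.1000213623047) (8.049844741821289, 29.96331024169922) 63.43495178222656
tip [[ 0.63339807 -0.09622985  0.014     ]]
box px [[257.0, 147.39999389648438], [342.29998779296875, 142.8000030517578], [345.79998779296875, 208.1999969482422], [260.5, 212.8000030517578]]
[[0.7053, -0.1944, 0.066], [0.7282, -0.4588, 0.066], [0.5228, -0.4704, 0.066], [0.5016, -0.212, 0.066]] h 0.06759242925423387
high [(np.int64(318), np.int64(174), 0.082), (np.int64(287), np.int64(187), 0.078), (np.int64(284), np.int64(192), 0.08), (np.int64(285), np.int64(192), 0.086), (np.int64(292), np.int64(192), 0.08), (np.int64(293), np.int64(192), 0.079), (np.int64(296), np.int64(192), 0.078), (np.int64(276), np.int64(193), 0.082), (np.int64(277), np.int64(193), 0.079), (np.int64(280), np.int64(193), 0.078), (np.int64(282), np.int64(193), 0.079), (np.int64(284), np.int64(193), 0.08), (np.int64(285), np.int64(193), 0.082), (np.int64(287), np.int64(193), 0.078), (np.int64(289), np.int64(193), 0.079), (np.
[... 1174 characters left out ...]
(284), np.int64(195), 0.097), (np.int64(285), np.int64(195), 0.094), (np.int64(286), np.int64(195), 0.092), (np.int64(288), np.int64(195), 0.081), (np.int64(290), np.int64(195), 0.078), (np.int64(294), np.int64(195), 0.079), (np.int64(296), np.int64(195), 0.079), (np.int64(299), np.int64(195), 0.084), (np.int64(300), np.int64(195), 0.083), (np.int64(301), np.int64(195), 0.08), (np.int64(302), np.int64(195), 0.082), (np.int64(303), np.int64(195), 0.079), (np.int64(304), np.int64(195), 0.085), (np.int64(305), np.int64(195), 0.085), (np.int64(306), np.int64(195), 0.082)]
tape [[0.396, 0.076, 0.056], [0.397, 0.064, 0.056], [0.396, 0.049, 0.065], [0.398, 0.041, 0.045]] vise top 1.4895809406380227
```

View pics/crop1.png

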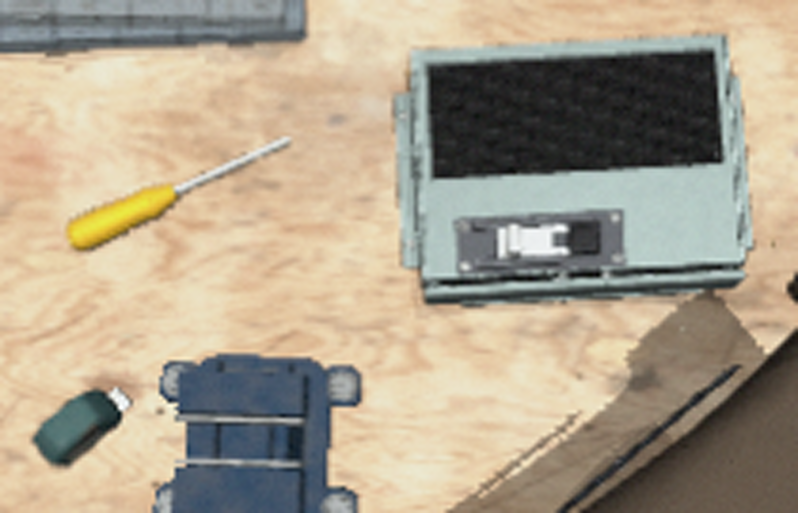

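Run:
```python
from h import *
a=cap('top'); f=lambda p,z: ray(a,[[p[0]/3.8+150,p[1]/3.8+135]],z)[0].round(4)
B=f((585,238),.083);T=f((503,240),.095);print('button',B,'rib',T, np.linalg.norm((T-B)[:2]))
H=f((122,217),.016);E=f((290,139),.014);e2=f((70,241),.014);print('handle',H,'tip',E,'end',e2,np.linalg.norm(e2-E)); d=H-E;print('yaw',np.degrees(np.arctan2(-d[0],d[1])), 'mid', (E+e2)/2)
print('vise corners',f((170,370),.02),f((345,380),.02),'edge',f((350,380),.1))
```

```text
button [ 0.5489 -0.3414  0.083 ] rib [ 0.5435 -0.2765  0.095 ] 0.06512426583079456
handle [0.5677 0.0405 0.016 ] tip [ 0.638 -0.097  0.014] end [0.5467 0.0837 0.014 ] 0.20245537779965245
yaw 27.079421709367832 mid [ 0.59235 -0.00665  0.014  ]
vise corners [ 0.4408 -0.0073  0.02  ] [ 0.4369 -0.1513  0.02  ] edge [ 0.4299 -0.1613  0.1   ]
```

Emit:
step_arm --increments '[{"tx":30,"ty":35,"tz":10,"az":8.5,"claw":-1},{"tx":30,"ty":35,"az":8.5,"claw":-1},{"tx":30,"ty":35,"az":8.5,"claw":-1},{"tx":30,"ty":35,"az":8.5,"claw":-1},{"tx":30,"ty":35,"az":8.5,"claw":-1},{"tx":30,"ty":35,"az":8.5,"claw":-1},{"tx":30,"ty":35,"az":8.5,"claw":-1},{"tx":30,"ty":25,"az":8.5,"claw":-1},{"az":2.5,"claw":-1}]'

```text
$.increments[0]: bad value
```

Emit:
step_arm --increments '[{"tx":30,"ty":35,"tz":10,"ax":0,"ay":0,"az":8.5,"claw":-1},{"tx":30,"ty":35,"tz":0,"ax":0,"ay":0,"az":8.5,"claw":-1},{"tx":30,"ty":35,"tz":0,"ax":0,"ay":0,"az":8.5,"claw":-1},{"tx":30,"ty":35,"tz":0,"ax":0,"ay":0,"az":8.5,"claw":-1},{"tx":30,"ty":35,"tz":0,"ax":0,"ay":0,"az":8.5,"claw":-1},{"tx":30,"ty":35,"tz":0,"ax":0,"ay":0,"az":8.5,"claw":-1},{"tx":30,"ty":35,"tz":0,"ax":0,"ay":0,"az":8.5,"claw":-1},{"tx":30,"ty":35,"tz":0,"ax":0,"ay":0,"az":8.5,"claw":-1},{"tx":0,"ty":0,"tz":0,"ax":0,"ay":0,"az":2.5,"claw":-1},{"tx":0,"ty":0,"tz":0,"ax":0,"ay":0,"az":0,"claw":-1}]' --newtons 30

```text
time_s: 1.2
tcp_pos: [0.5153, -0.3353, 0.2553]
eef_rot: [180.0, 0.0, -85.3]
contact_force: [-0.4, 0.1, 0.4]
gripper_width: 0.0134
```

Run:
```python
from h import *
c=cap('wrist','w1.png'); print(c['fx'],-c['R'].T@c['t'],r.get_state()['joints'])
```

```text
326.89245178115857 [ 0.52055364 -0.40072393  0.39493626] [-1.49715755e+01  1.45917248e+01 -6.47108209e+00  7.05946575e-06
 -6.89682896e+01  1.94567199e+01]
```

View pics/w1.png

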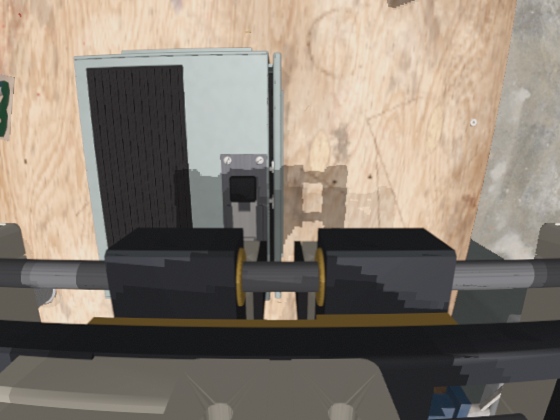

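The wrist view shows the button at about (243,189). The box's -y end edge runs from (76,58) to (267,53), and the gripper hides the rib.

Run:
```python
from h import *
c=cap('wrist'); g=cv2.cvtColor(c['image'],cv2.COLOR_BGR2GRAY)
w=g[165:215,222:270]; m=(w<45).astype(np.uint8); n,l,s,ct=cv2.connectedComponentsWithStats(m); i=1+np.argmax(s[1:,4]); print(s[i],ct[i]+[222,165])
print('button',ray(c,[ct[i]+[222,165]],.083))
k=(l==i).astype(np.uint8); q=cv2.boxPoints(cv2.minAreaRect(cv2.findContours(k,0,1)[0][0]))+[222,165]; print(ray(c,q,.083).round(4).tolist())
e=ray(c,[[76,58],[267,53],[272,230]],.066); d=e[1]-e[0]; print(e.round(4).tolist(),'yaw',np.degrees(np.arctan2(-d[1],-d[0])))
d=e[2]-e[1];print(np.degrees(np.arctan2(-d[0],d[1])))
```

```text
[  7  12  27  26 672] [241.61458333 189.38839286]
button [[ 0.55194149 -0.34006849  0.083     ]]
[[0.5647, -0.3512, 0.083], [0.5397, -0.3532, 0.083], [0.5382, -0.3286, 0.083], [0.5637, -0.3266, 0.083]]
[[0.7223, -0.4544, 0.066], [0.537, -0.469, 0.066], [0.5195, -0.2957, 0.066]] yaw 4.490328990095085
5.754712014112441
```

Emit:
step_arm --increments '[{"tx":33,"ty":26,"tz":-10,"ax":0,"ay":0,"az":0,"claw":-1},{"tx":0,"ty":0,"tz":-45,"ax":0,"ay":0,"az":0,"claw":-1},{"tx":0,"ty":0,"tz":-45,"ax":0,"ay":0,"az":0,"claw":-1},{"tx":0,"ty":0,"tz":-25,"ax":0,"ay":0,"az":0,"claw":-1},{"tx":0,"ty":0,"tz":-15,"ax":0,"ay":0,"az":0,"claw":-1},{"tx":0,"ty":0,"tz":-10,"ax":0,"ay":0,"az":0,"claw":-1},{"tx":0,"ty":0,"tz":-5,"ax":0,"ay":0,"az":0,"claw":-1},{"tx":0,"ty":0,"tz":0,"ax":0,"ay":0,"az":0,"claw":-1}]'

```text
time_s: 2.1
tcp_pos: [0.5472, -0.3112, 0.1005]
eef_rot: [180.0, 0.0, -85.6]
contact_force: [0.1, 1.1, 0.2]
gripper_width: 0.0001
```

Run:
```python
from h import *
s=cap('scene'); im=s['image']
cv2.imwrite('pics/s2.png',cv2.resize(im[150:280,220:420],None,fx=4,fy=4,interpolation=cv2.INTER_CUBIC)); cap('wrist','w2.png')
```

```text
(no output)
```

View pics/s2.png

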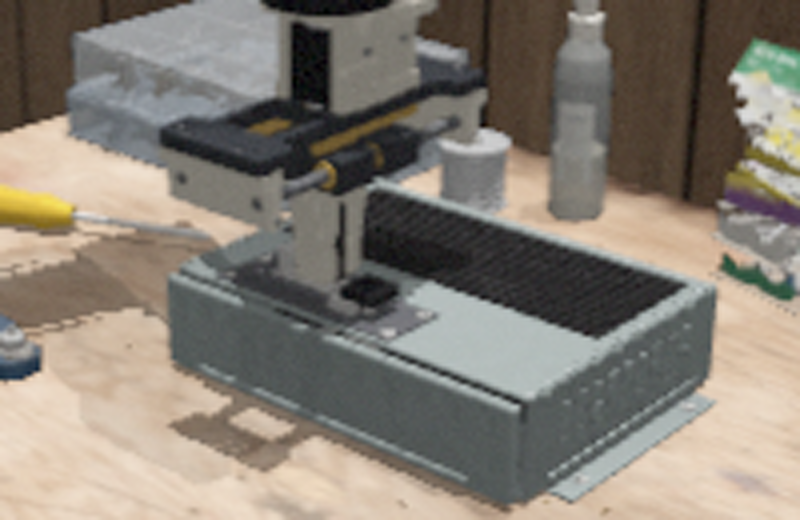

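The closed fingers are standing just behind the button (370,290), in the gap in front of the rib. Next I push the tab along +y.

Emit:
step_arm --increments '[{"tx":-0.5,"ty":6,"tz":0,"ax":0,"ay":0,"az":0,"claw":-1},{"tx":-0.5,"ty":5,"tz":0,"ax":0,"ay":0,"az":0,"claw":-1},{"tx":-0.5,"ty":5,"tz":0,"ax":0,"ay":0,"az":0,"claw":-1},{"tx":-0.5,"ty":4,"tz":0,"ax":0,"ay":0,"az":0,"claw":-1},{"tx":0,"ty":3,"tz":0,"ax":0,"ay":0,"az":0,"claw":-1},{"tx":0,"ty":0,"tz":0,"ax":0,"ay":0,"az":0,"claw":-1}]'

```text
time_s: 2.8
tcp_pos: [0.5455, -0.2871, 0.1007]
eef_rot: [-180.0, 0.0, -85.5]
contact_force: [0.1, 0.2, -0.1]
gripper_width: 0.0003
```

Emit:
step_arm --increments '[{"tx":0,"ty":2,"tz":0,"ax":0,"ay":0,"az":0,"claw":-1},{"tx":0,"ty":2,"tz":0,"ax":0,"ay":0,"az":0,"claw":-1}]'

```text
time_s: 3.0
tcp_pos: [0.5455, -0.2846, 0.1006]
eef_rot: [180.0, -0.1, -85.5]
contact_force: [0.7, -15.3, -4.8]
gripper_width: 0.0006
```

Emit:
step_arm --increments '[{"tx":0,"ty":2,"tz":0,"ax":0,"ay":0,"az":0,"claw":-1},{"tx":0,"ty":1,"tz":0,"ax":0,"ay":0,"az":0,"claw":-1}]'

```text
time_s: 3.2
tcp_pos: [0.5456, -0.2841, 0.1007]
eef_rot: [180.0, -0.3, -85.5]
contact_force: [1.5, -26.0, -6.8]
gripper_width: 0.0006
```

The tab is at its stop: 26 N, and the 66 mm offset from the button matches 50+16. Next I press the button.

Emit:
step_arm --increments '[{"tx":0,"ty":-8,"tz":0,"ax":0,"ay":0,"az":0,"claw":-1},{"tx":0,"ty":0,"tz":25,"ax":0,"ay":0,"az":0,"claw":-1},{"tx":3,"ty":-25,"tz":5,"ax":0,"ay":0,"az":0,"claw":-1},{"tx":2,"ty":-26,"tz":0,"ax":0,"ay":0,"az":0,"claw":-1},{"tx":0,"ty":0,"tz":-15,"ax":0,"ay":0,"az":0,"claw":-1},{"tx":0,"ty":0,"tz":-10,"ax":0,"ay":0,"az":0,"claw":-1},{"tx":0,"ty":0,"tz":0,"ax":0,"ay":0,"az":0,"claw":-1}]'

```text
time_s: 3.9
tcp_pos: [0.5491, -0.3389, 0.1034]
eef_rot: [179.8, 0.1, -85.5]
contact_force: [0.1, -0.1, 0.2]
gripper_width: 0.0006
```

Emit:
step_arm --increments '[{"tx":0,"ty":0,"tz":-4,"ax":0,"ay":0,"az":0,"claw":-1},{"tx":0,"ty":0,"tz":-3,"ax":0,"ay":0,"az":0,"claw":-1},{"tx":0,"ty":0,"tz":-2,"ax":0,"ay":0,"az":0,"claw":-1},{"tx":0,"ty":0,"tz":0,"ax":0,"ay":0,"az":0,"claw":-1}]'

```text
time_s: 4.3
tcp_pos: [0.5508, -0.3394, 0.097]
eef_rot: [-180.0, -0.0, -85.5]
contact_force: [-0.9, 2.1, 3.9]
gripper_width: 0.0008
```

Emit:
step_arm --increments '[{"tx":0,"ty":0,"tz":-1.5,"ax":0,"ay":0,"az":0,"claw":-1},{"tx":0,"ty":0,"tz":0,"ax":0,"ay":0,"az":0,"claw":-1},{"tx":0,"ty":0,"tz":15,"ax":0,"ay":0,"az":0,"claw":-1},{"tx":0,"ty":0,"tz":45,"ax":0,"ay":0,"az":0,"claw":-1},{"tx":0,"ty":40,"tz":25,"ax":0,"ay":0,"az":0,"claw":1},{"tx":5,"ty":45,"tz":10,"ax":0,"ay":0,"az":5,"claw":1},{"tx":5,"ty":45,"tz":0,"ax":0,"ay":0,"az":5,"claw":1},{"tx":5,"ty":45,"tz":0,"ax":0,"ay":0,"az":5,"claw":1},{"tx":5,"ty":45,"tz":0,"ax":0,"ay":0,"az":5,"claw":1},{"tx":0,"ty":45,"tz":0,"ax":0,"ay":0,"az":2,"claw":1},{"tx":0,"ty":45,"tz":0,"ax":0,"ay":0,"az":0,"claw":1},{"tx":0,"ty":30,"tz":0,"ax":0,"ay":0,"az":0,"claw":1}]'

```text
time_s: 5.5
tcp_pos: [0.5703, 0.0029, 0.1899]
eef_rot: [-180.0, 0.0, -63.4]
contact_force: [-0.1, -0.8, -0.8]
gripper_width: 0.0587
```

Run:
```python
from h import *
c=cap('wrist'); a=cap('top'); s=cap('scene')
i=cv2.resize(a['image'][135:285,150:360],(560,400),interpolation=cv2.INTER_CUBIC)
cv2.imwrite('pics/c3.png',np.vstack([cv2.resize(c['image'],(400,300)),cv2.resize(i,(400,286))]))
m=cv2.inRange(cv2.cvtColor(c['image'],cv2.COLOR_BGR2HSV),(20,150,100),(35,255,255)); 
k=max(cv2.findContours(m,0,1)[0],key=cv2.contourArea); q=cv2.minAreaRect(k); print(q,cv2.contourArea(k)); print(ray(c,cv2.boxPoints(q),.014).round(4).tolist(),ray(c,[q[0]],.018))
```

```text
((261.0, 221.5), (26.0, 79.0), 0.0) 1777.5
[[0.5689, 0.0799, 0.014], [0.6042, 0.0049, 0.014], [0.5815, -0.0065, 0.014], [0.5447, 0.0678, 0.014]] [[0.57567439 0.03417237 0.018     ]]
```

View pics/c3.png

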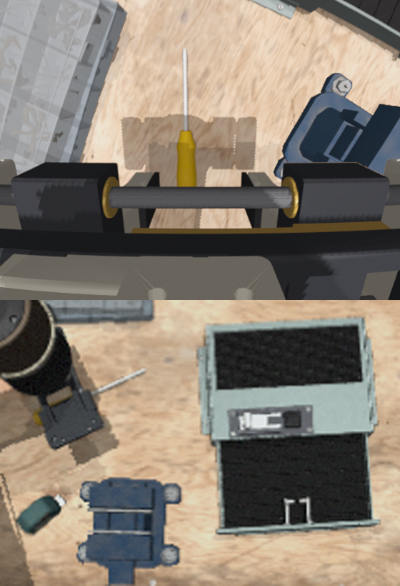

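The drawer is open and the jaws line up with the handle. Now I grasp it.

Emit:
step_arm --increments '[{"tx":1,"ty":38,"tz":0,"ax":0,"ay":0,"az":0,"claw":1},{"tx":0,"ty":0,"tz":-45,"ax":0,"ay":0,"az":0,"claw":1},{"tx":0,"ty":0,"tz":-45,"ax":0,"ay":0,"az":0,"claw":1},{"tx":0,"ty":0,"tz":-35,"ax":0,"ay":0,"az":0,"claw":1},{"tx":0,"ty":0,"tz":-25,"ax":0,"ay":0,"az":0,"claw":1},{"tx":0,"ty":0,"tz":-16,"ax":0,"ay":0,"az":0,"claw":1},{"tx":0,"ty":0,"tz":0,"ax":0,"ay":0,"az":0,"claw":0},{"tx":0,"ty":0,"tz":0,"ax":0,"ay":0,"az":0,"claw":-0.5},{"tx":0,"ty":0,"tz":0,"ax":0,"ay":0,"az":0,"claw":-1},{"tx":0,"ty":0,"tz":0,"ax":0,"ay":0,"az":0,"claw":-1},{"tx":0,"ty":0,"tz":0,"ax":0,"ay":0,"az":0,"claw":-1},{"tx":0,"ty":0,"tz":0,"ax":0,"ay":0,"az":0,"claw":-1}]' --newtons 30

```text
time_s: 6.85
tcp_pos: [0.5717, 0.0385, 0.0247]
eef_rot: [-179.9, -0.0, -63.5]
contact_force: [0.5, -0.8, 0.3]
gripper_width: 0.0453
```

Emit:
step_arm --increments '[{"tx":0,"ty":0,"tz":0,"ax":0,"ay":0,"az":0,"claw":-1},{"tx":0,"ty":0,"tz":0,"ax":0,"ay":0,"az":0,"claw":-1},{"tx":0,"ty":0,"tz":0,"ax":0,"ay":0,"az":0,"claw":-1}]'

```text
time_s: 7.15
tcp_pos: [0.5715, 0.0384, 0.0241]
eef_rot: [-180.0, -0.0, -63.5]
contact_force: [0.0, -0.1, 1.2]
gripper_width: 0.027
```

Gripped at 27 mm opening. Now I lift, swing half round so the handle is at the drawer's -y end (clear of the rib), and carry it over.

Emit:
step_arm --increments '[{"tx":0,"ty":0,"tz":20,"ax":0,"ay":0,"az":0,"claw":-1},{"tx":0,"ty":0,"tz":45,"ax":0,"ay":0,"az":0,"claw":-1},{"tx":0,"ty":0,"tz":45,"ax":0,"ay":0,"az":0,"claw":-1},{"tx":0,"ty":0,"tz":45,"ax":0,"ay":0,"az":0,"claw":-1},{"tx":0,"ty":0,"tz":45,"ax":0,"ay":0,"az":0,"claw":-1},{"tx":0,"ty":0,"tz":20,"ax":0,"ay":0,"az":0,"claw":-1},{"tx":0,"ty":-20,"tz":0,"ax":0,"ay":0,"az":-8.4,"claw":-1},{"tx":0,"ty":-20,"tz":0,"ax":0,"ay":0,"az":-8.4,"claw":-1},{"tx":0,"ty":-20,"tz":0,"ax":0,"ay":0,"az":-8.4,"claw":-1},{"tx":0,"ty":-20,"tz":0,"ax":0,"ay":0,"az":-8.4,"claw":-1},{"tx":0,"ty":-20,"tz":0,"ax":0,"ay":0,"az":-8.4,"claw":-1},{"tx":0,"ty":-20,"tz":0,"ax":0,"ay":0,"az":-8.4,"claw":-1}]'

```text
time_s: 8.35
tcp_pos: [0.5711, -0.0824, 0.2438]
eef_rot: [180.0, -0.0, -114.2]
contact_force: [0.3, 0.5, -0.6]
gripper_width: 0.0266
```

Emit:
step_arm --increments '[{"tx":-5,"ty":-20,"tz":0,"ax":0,"ay":0,"az":-8.4,"claw":-1},{"tx":-5,"ty":-20,"tz":0,"ax":0,"ay":0,"az":-8.4,"claw":-1},{"tx":-5,"ty":-20,"tz":0,"ax":0,"ay":0,"az":-8.4,"claw":-1},{"tx":-5,"ty":-20,"tz":0,"ax":0,"ay":0,"az":-8.4,"claw":-1},{"tx":-5,"ty":-20,"tz":0,"ax":0,"ay":0,"az":-8.4,"claw":-1},{"tx":-5,"ty":-20,"tz":0,"ax":0,"ay":0,"az":-8.4,"claw":-1},{"tx":-5,"ty":-20,"tz":0,"ax":0,"ay":0,"az":-8.4,"claw":-1},{"tx":-5,"ty":-20,"tz":0,"ax":0,"ay":0,"az":-8.4,"claw":-1},{"tx":-5,"ty":-20,"tz":0,"ax":0,"ay":0,"az":-8.4,"claw":-1},{"tx":-5,"ty":-20,"tz":0,"ax":0,"ay":0,"az":-8.4,"claw":-1},{"tx":-5,"ty":-20,"tz":0,"ax":0,"ay":0,"az":-8.4,"claw":-1},{"tx":-5,"ty":-20,"tz":0,"ax":0,"ay":0,"az":-8.4,"claw":-1}]'

```text
time_s: 9.55
tcp_pos: [0.5109, -0.3223, 0.2437]
eef_rot: [-180.0, -0.0, 144.9]
contact_force: [0.3, 0.1, -1.0]
gripper_width: 0.0264
```

Emit:
step_arm --increments '[{"tx":-5,"ty":-20,"tz":0,"ax":0,"ay":0,"az":-8.4,"claw":-1},{"tx":-5,"ty":-20,"tz":0,"ax":0,"ay":0,"az":-8.4,"claw":-1},{"tx":-5,"ty":-20,"tz":0,"ax":0,"ay":0,"az":-8.4,"claw":-1},{"tx":-5,"ty":-20,"tz":0,"ax":0,"ay":0,"az":-8.4,"claw":-1},{"tx":-2,"ty":-4,"tz":-20,"ax":0,"ay":0,"az":-8.4,"claw":-1},{"tx":0,"ty":0,"tz":-40,"ax":0,"ay":0,"az":-8.4,"claw":-1},{"tx":0,"ty":0,"tz":0,"ax":0,"ay":0,"az":0,"claw":-1},{"tx":0,"ty":0,"tz":0,"ax":0,"ay":0,"az":0,"claw":-1}]'

```text
time_s: 10.35
tcp_pos: [0.4891, -0.4056, 0.1839]
eef_rot: [-179.9, -0.0, 95.2]
contact_force: [0.2, -0.9, -0.7]
gripper_width: 0.0263
```

Run:
```python
from h import *
c=cap('wrist','w4.png'); a=cap('top'); print(r.get_state()['joints'].round(1))
cv2.imwrite('pics/w4b.png',np.hstack([c['image'],cv2.resize(a['image'][170:290,245:355],(385,420),interpolation=cv2.INTER_CUBIC)])[:, :800])
```

```text
[ -22.1   19.3   -9.2    0.   -61.3 -152.8]
```

View pics/w4b.png

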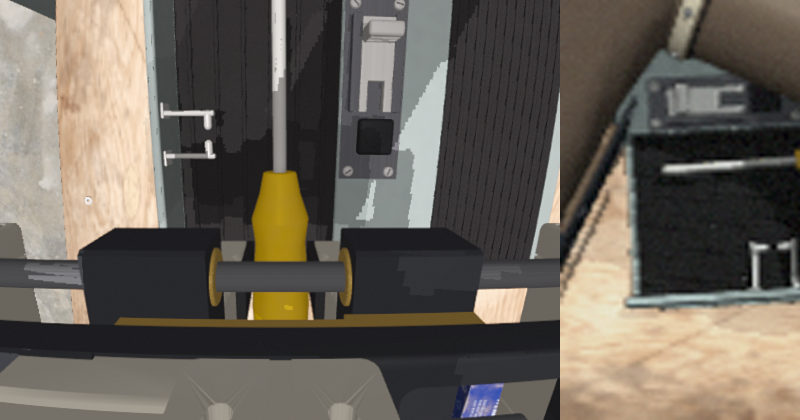

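The screwdriver hangs parallel to the drawer and between the bracket (211,135) and the lid edge (x≈335), and the tab is slid away. A quick clearance check follows.

Run:
```python
from h import *
c=cap('wrist'); B=np.array([.6208,-.3343]); t=np.radians(4.8); R=np.array([[np.cos(t),-np.sin(t)],[np.sin(t),np.cos(t)]])
for n,p,z in (('btn',(374,137),.083),('brk',(211,118),.051),('brk2',(211,155),.051),('frontwall',(160,130),.064),('lid',(336,150),.066),('rib',(384,28),.095)):
    print(n,((ray(c,[p],z)[0][:2]-B)@R).round(4))
s=r.get_state();print('tcp',((s['tcp_pos'][:2]-B)@R).round(4))
# shaft tilt
P=cloud(c); print('shaft',[P[v,280].round(3).tolist() for v in (20,80,140,160)],'handle top',P[205,280].round(3))
```

```text
btn [-0.0676 -0.0005]
brk [-0.1927  0.013 ]
brk2 [-0.1938 -0.0171]
frontwall [-0.2309  0.0036]
lid [-0.0922 -0.0114]
rib [-0.0685  0.0707]
tcp [-0.1358 -0.0606]
shaft [[0.48, -0.296, 0.176], [0.483, -0.32, 0.176], [0.485, -0.346, 0.176], [0.486, -0.354, 0.177]] handle top [ 0.487 -0.373  0.187]
```

Emit:
step_arm --increments '[{"tx":-4,"ty":0,"tz":-30,"ax":0,"ay":0,"az":0,"claw":-1},{"tx":0,"ty":0,"tz":-40,"ax":0,"ay":0,"az":0,"claw":-1},{"tx":0,"ty":0,"tz":-35,"ax":0,"ay":0,"az":0,"claw":-1},{"tx":0,"ty":0,"tz":-20,"ax":0,"ay":0,"az":0,"claw":-1},{"tx":0,"ty":0,"tz":-10,"ax":0,"ay":0,"az":0,"claw":-1},{"tx":0,"ty":0,"tz":-6,"ax":0,"ay":0,"az":0,"claw":-1},{"tx":0,"ty":0,"tz":0,"ax":0,"ay":0,"az":0,"claw":-1}]'

```text
time_s: 11.2
tcp_pos: [0.4861, -0.4059, 0.0438]
eef_rot: [180.0, 0.0, 94.9]
contact_force: [0.3, -0.2, -1.5]
gripper_width: 0.0264
```

Emit:
step_arm --increments '[{"tx":0,"ty":0,"tz":-2,"ax":0,"ay":0,"az":0,"claw":-1},{"tx":0,"ty":0,"tz":0,"ax":0,"ay":0,"az":0,"claw":-1}]'

```text
time_s: 11.4
tcp_pos: [0.4861, -0.4059, 0.0421]
eef_rot: [179.9, 0.1, 94.9]
contact_force: [-0.2, 0.3, -0.6]
gripper_width: 0.0268
```

Emit:
step_arm --increments '[{"tx":0,"ty":0,"tz":-2,"ax":0,"ay":0,"az":0,"claw":-1},{"tx":0,"ty":0,"tz":-1,"ax":0,"ay":0,"az":0,"claw":-1},{"tx":0,"ty":0,"tz":0,"ax":0,"ay":0,"az":0,"claw":-1}]'

```text
time_s: 11.7
tcp_pos: [0.4862, -0.406, 0.0394]
eef_rot: [179.9, 0.1, 94.9]
contact_force: [-1.4, 1.9, 6.3]
gripper_width: 0.0264
```

Emit:
step_arm --increments '[{"tx":0,"ty":0,"tz":0,"ax":0,"ay":0,"az":0,"claw":-0.3},{"tx":0,"ty":0,"tz":0,"ax":0,"ay":0,"az":0,"claw":-0.2},{"tx":0,"ty":0,"tz":0,"ax":0,"ay":0,"az":0,"claw":-0.1},{"tx":0,"ty":0,"tz":0,"ax":0,"ay":0,"az":0,"claw":-0.05},{"tx":0,"ty":0,"tz":0,"ax":0,"ay":0,"az":0,"claw":-0.05},{"tx":0,"ty":0,"tz":10,"ax":0,"ay":0,"az":0,"claw":-0.05},{"tx":0,"ty":0,"tz":25,"ax":0,"ay":0,"az":0,"claw":-0.05},{"tx":0,"ty":0,"tz":40,"ax":0,"ay":0,"az":0,"claw":-0.05},{"tx":0,"ty":0,"tz":40,"ax":0,"ay":0,"az":0,"claw":-0.05},{"tx":0,"ty":0,"tz":25,"ax":0,"ay":0,"az":0,"claw":-0.05},{"tx":0,"ty":0,"tz":0,"ax":0,"ay":0,"az":0,"claw":-1}]'

```text
time_s: 12.8
tcp_pos: [0.4875, -0.4069, 0.1837]
eef_rot: [179.6, 0.3, 94.9]
contact_force: [-0.5, -0.9, 0.3]
gripper_width: 0.0377
```

Run:
```python
from h import *
c=cap('wrist'); a=cap('top')
cv2.imwrite('pics/w5b.png',np.hstack([c['image'],cv2.resize(a['image'][170:290,245:355],(385,420),interpolation=cv2.INTER_CUBIC)])[:, :800])
P=cloud(c); print([P[v,280].round(3).tolist() for v in (30,80,120,160,200)])
```

```text
[[0.476, -0.261, 0.026], [0.479, -0.302, 0.026], [0.482, -0.335, 0.027], [0.485, -0.369, 0.035], [0.488, -0.404, 0.039]]
```

View pics/w5b.png

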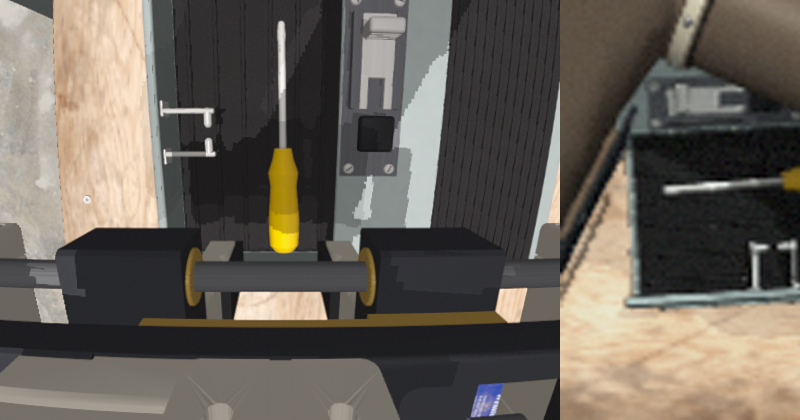

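The screwdriver lies flat in the drawer, clear of the bracket and parallel to the ribs. Next I go in front of the drawer and push.

Emit:
step_arm --increments '[{"tx":-45,"ty":17,"tz":0,"ax":0,"ay":0,"az":0,"claw":-1},{"tx":-45,"ty":17,"tz":0,"ax":0,"ay":0,"az":0,"claw":-1},{"tx":-45,"ty":16,"tz":0,"ax":0,"ay":0,"az":0,"claw":-1},{"tx":0,"ty":0,"tz":0,"ax":0,"ay":0,"az":0,"claw":-1},{"tx":0,"ty":0,"tz":-45,"ax":0,"ay":0,"az":0,"claw":-1},{"tx":0,"ty":0,"tz":-45,"ax":0,"ay":0,"az":0,"claw":-1},{"tx":0,"ty":0,"tz":-33,"ax":0,"ay":0,"az":0,"claw":-1},{"tx":0,"ty":0,"tz":0,"ax":0,"ay":0,"az":0,"claw":-1}]'

```text
time_s: 13.7
tcp_pos: [0.347, -0.3539, 0.0506]
eef_rot: [-179.5, -0.3, 94.8]
contact_force: [-0.7, 0.8, 1.0]
gripper_width: 0.0005
```

Emit:
step_arm --increments '[{"tx":8,"ty":0.7,"tz":0,"ax":0,"ay":0,"az":0,"claw":-1},{"tx":5,"ty":0.4,"tz":0,"ax":0,"ay":0,"az":0,"claw":-1},{"tx":5,"ty":0.4,"tz":0,"ax":0,"ay":0,"az":0,"claw":-1},{"tx":5,"ty":0.4,"tz":0,"ax":0,"ay":0,"az":0,"claw":-1},{"tx":5,"ty":0.4,"tz":0,"ax":0,"ay":0,"az":0,"claw":-1}]'

```text
time_s: 14.2
tcp_pos: [0.3792, -0.3537, 0.0562]
eef_rot: [179.9, 0.1, 94.9]
contact_force: [-4.7, -1.7, 5.1]
gripper_width: 0.0006
```

Emit:
step_arm --increments '[{"tx":6,"ty":0.5,"tz":0,"ax":0,"ay":0,"az":0,"claw":-1},{"tx":8,"ty":0.7,"tz":0,"ax":0,"ay":0,"az":0,"claw":-1},{"tx":10,"ty":0.8,"tz":0,"ax":0,"ay":0,"az":0,"claw":-1},{"tx":10,"ty":0.8,"tz":0,"ax":0,"ay":0,"az":0,"claw":-1},{"tx":10,"ty":0.8,"tz":0,"ax":0,"ay":0,"az":0,"claw":-1},{"tx":10,"ty":0.8,"tz":0,"ax":0,"ay":0,"az":0,"claw":-1},{"tx":10,"ty":0.8,"tz":0,"ax":0,"ay":0,"az":0,"claw":-1},{"tx":10,"ty":0.8,"tz":0,"ax":0,"ay":0,"az":0,"claw":-1},{"tx":10,"ty":0.8,"tz":0,"ax":0,"ay":0,"az":0,"claw":-1},{"tx":8,"ty":0.7,"tz":0,"ax":0,"ay":0,"az":0,"claw":-1},{"tx":6,"ty":0.5,"tz":0,"ax":0,"ay":0,"az":0,"claw":-1},{"tx":5,"ty":0.4,"tz":0,"ax":0,"ay":0,"az":0,"claw":-1}]'

```text
time_s: 15.4
tcp_pos: [0.4811, -0.3451, 0.0559]
eef_rot: [-179.9, 0.0, 94.9]
contact_force: [-7.0, -2.8, 8.4]
gripper_width: 0.0007
```

Emit:
step_arm --increments '[{"tx":5,"ty":0.4,"tz":0,"ax":0,"ay":0,"az":0,"claw":-1},{"tx":5,"ty":0.4,"tz":0,"ax":0,"ay":0,"az":0,"claw":-1},{"tx":4,"ty":0.3,"tz":0,"ax":0,"ay":0,"az":0,"claw":-1},{"tx":3,"ty":0.3,"tz":0,"ax":0,"ay":0,"az":0,"claw":-1},{"tx":2,"ty":0.2,"tz":0,"ax":0,"ay":0,"az":0,"claw":-1}]'

```text
time_s: 15.9
tcp_pos: [0.4996, -0.3435, 0.0558]
eef_rot: [-179.9, -0.0, 94.9]
contact_force: [-8.2, -1.8, 8.3]
gripper_width: 0.0002
```

Emit:
step_arm --increments '[{"tx":2,"ty":0.2,"tz":0,"ax":0,"ay":0,"az":0,"claw":-1},{"tx":1,"ty":0,"tz":0,"ax":0,"ay":0,"az":0,"claw":-1}]'

```text
time_s: 16.1
tcp_pos: [0.5019, -0.3433, 0.0559]
eef_rot: [-179.8, -0.0, 94.9]
contact_force: [-11.8, -2.1, 11.0]
gripper_width: 0.0
```

Emit:
step_arm --increments '[{"tx":1,"ty":0,"tz":0,"ax":0,"ay":0,"az":0,"claw":-1},{"tx":1,"ty":0,"tz":0,"ax":0,"ay":0,"az":0,"claw":-1}]'

```text
time_s: 16.3
tcp_pos: [0.502, -0.3433, 0.0558]
eef_rot: [-179.7, -0.1, 94.9]
contact_force: [-18.0, -3.4, 15.8]
gripper_width: 0.0002
```

Emit:
step_arm --increments '[{"tx":1,"ty":0,"tz":0,"ax":0,"ay":0,"az":0,"claw":-1},{"tx":1,"ty":0,"tz":0,"ax":0,"ay":0,"az":0,"claw":-1}]'

```text
time_s: 16.5
tcp_pos: [0.5021, -0.3432, 0.0557]
eef_rot: [-179.5, -0.1, 94.8]
contact_force: [-23.6, -3.5, 19.6]
gripper_width: 0.0001
```

It is at the end stop: force is rising with no motion. I back off gently to see whether it holds.

Emit:
step_arm --increments '[{"tx":-3,"ty":0,"tz":0,"ax":0,"ay":0,"az":0,"claw":-1},{"tx":-4,"ty":0,"tz":0,"ax":0,"ay":0,"az":0,"claw":-1},{"tx":-6,"ty":0,"tz":0,"ax":0,"ay":0,"az":0,"claw":-1},{"tx":0,"ty":0,"tz":0,"ax":0,"ay":0,"az":0,"claw":-1}]'

```text
time_s: 16.9
tcp_pos: [0.4948, -0.343, 0.0555]
eef_rot: [179.9, 0.0, 94.9]
contact_force: [-1.2, 0.2, 0.2]
gripper_width: 0.0007
```

Emit:
step_arm --increments '[{"tx":-30,"ty":0,"tz":0,"ax":0,"ay":0,"az":0,"claw":-1},{"tx":-30,"ty":0,"tz":20,"ax":0,"ay":0,"az":0,"claw":-1},{"tx":-20,"ty":-20,"tz":40,"ax":0,"ay":0,"az":0,"claw":-1},{"tx":0,"ty":-20,"tz":45,"ax":0,"ay":0,"az":0,"claw":-1},{"tx":0,"ty":-45,"tz":20,"ax":0,"ay":0,"az":0,"claw":-1},{"tx":0,"ty":-45,"tz":0,"ax":0,"ay":0,"az":0,"claw":-1},{"tx":0,"ty":-45,"tz":0,"ax":0,"ay":0,"az":0,"claw":-1},{"tx":0,"ty":0,"tz":0,"ax":0,"ay":0,"az":0,"claw":-1},{"tx":0,"ty":0,"tz":0,"ax":0,"ay":0,"az":0,"claw":-1}]'

```text
time_s: 17.8
tcp_pos: [0.4147, -0.5188, 0.1792]
eef_rot: [-180.0, -0.0, 94.8]
contact_force: [-0.2, 0.7, -0.9]
gripper_width: 0.0003
```

Run:
```python
from h import *
a=cap('top'); s=cap('scene')
cv2.imwrite('pics/f.png',np.hstack([cv2.resize(a['image'][135:285,150:360],(420,300)),cv2.resize(s['image'],(380,285)).copy() if 0 else cv2.resize(s['image'],(380,300))]))
```

```text
(no output)
```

View pics/f.png

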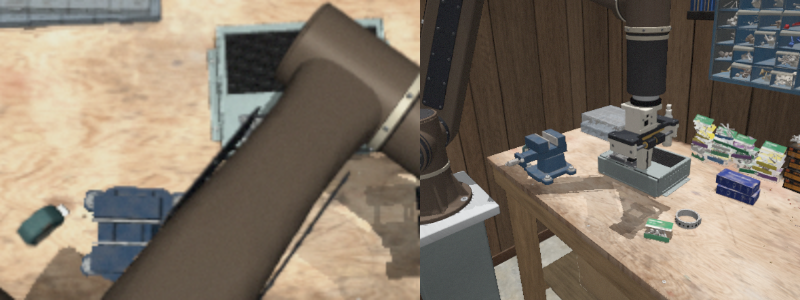

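The drawer front is flush over a second after release (scene, ~(645,180)). The vise, roll and pack have not moved.

```bash
python3 -c "
from plant import r
print(r.close_job())"
```

```text
the job is handed in; nothing more can be done
None
```

The screwdriver is in the drawer and the drawer is shut; I handed the job in at about 18 s of robot time.

- **Lock tab:** I slid it to its stop. The rib's offset from the button matched the full 16 mm of travel, and the force there was 26 N.
- **Button and drawer:** Pressing the button sprang the drawer open.
- **Screwdriver:** I turned it half round so the gripper body cleared the tab's rib. I then laid it along the drawer's y with the handle at the -y end. A close-up confirmed it lay flat and clear of the striker bracket.
- **Shutting:** I pushed the drawer to its end stop, with up to about 24 N on the front, and backed off. It was still shut about 1 s later in the scene view, with the gripper clear of it.

The other bench items looked undisturbed in the last pictures. In the final top view the arm hid the drawer front, so the shut check rests on the scene view alone. While I pushed the drawer, the sensor also showed an upward force of up to 20 N; it went away on release and I did not find its cause.

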